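# Open the vent and hold up the lid of the doll drying box

## Robot

A 6-joint arm with a two-finger parallel gripper is mounted at the origin on the work surface. World frame = base frame: x ahead of the robot, y to its left, z up, the work surface at z = 0. Lengths are in m, angles in rad, forces in N, time in s.
With the tool pointing down it reaches from about 0.35 to 1 m from the base axis. Payload 7.1 kg.
Tool frame: the origin (TCP) lies midway between the tips of the shut fingers; the grasp point (between the pads) lies 19 mm behind it (bot.pinch_z is the distance from the TCP to the grasp point, in m); z points along the fingers, y is the line along which they close (so a half turn about z gives the same grasp; the last joint's range is limited). The gripper opens to 85 mm and grips with 20 to 120 N. Pads are 22 mm wide; open, the fingers measure 114 mm over their backs; the gripper's body (76 mm by 85 mm) begins 54 mm behind the grasp point. The pads swing forward as they close: fully open they stand 13 mm farther back than shut.
Start: joints at [-1.237, 0.423, 1.63, -0, 1.089, -0.019], TCP at [0.216, -0.586, 0.231] pointing down, gripper open.
Joint ranges: [-3, 3], [-0.9, 2.11], [0.09, 2.58], [-1.31, 4.45], [0.11, 2.69], [-2.54, 2.54]. Speed limits (rad/s): [2.39, 2.39, 3.01, 3.14, 3.14, 3.14].

## Interface

Orientations are given as a 3x3 rotation matrix whose columns are the frame's x, y, z axes.
In Python, from plant import bot, cams, ticket gives the robot as it stands (bot), with the cameras (cams) and the job (ticket).
- The arm moves only by the tool steer_hand, called after "Call:" as a command line: name --argument value ..., lists and objects as JSON in quotes. Schema: {"type":"object","properties":{"offsets":{"type":"object","properties":{"increments":{"type":"array","items":{"type":"array","items":{"type":"number"},"minItems":4,"maxItems":4},"minItems":1,"maxItems":5}},"additionalProperties":false,"required":["increments"]},"aperture":{"type":"number"},"only":{"type":"string"},"quiet":{"type":"boolean"},"lines":{"type":"string"}},"required":["offsets"],"additionalProperties":false}. offsets is an object whose key "increments" holds a list of rows, 1 to 5 of them, each of 4 numbers: dx, dy, dz in m, then a turn about the tool's z in rad; each row shifts and turns the commanded pose from where the row before left it, along the tool's axes as they then stand; what a row does not reach is not made up. A row lasts 1/8 s, in which the tool goes at most 0.0625 m and 0.188 rad, less where a joint would pass 70% of its speed; a pose out of reach is approached as far as the arm can. aperture is the finger opening in m, set as the call begins (left out keeps the last). The fingers move at their own pace and stop on an object; the grip force is fixed at half the most. Time passes only in rows, so rows that do not move let the fingers close. The tool returns the time, the measured TCP pose, the force, the opening and the grip force at its end. only (a regular expression) keeps the lines of the reply that match it, lines (a string "A,B") keeps lines A to B, and quiet returns only ok. Input that does not fit is refused with a message, and nothing moves.
- bot.get_state(): the state, without advancing time (a new reading comes with each control period).
- cams.capture(name): name is "scene" or "top" or "wrist"; returns the picture (420x560x3 uint8, red, green, blue); there is no depth.
- cams.camera_info(name): a dict with "fx", "fy", "cx", "cy" (pixels), "rvec" (rotation vector, rad) and "tvec" (3), from world to camera coordinates, as OpenCV has them; the wrist camera has in their place "hand_eye" (4x4, takes a point from camera to tool coordinates, whose origin is the TCP and whose axes are the flange's). Camera axes: x right, y down, z forward; pixel columns grow to the right and rows downward; lengths in m; the calibration is good to about 2 mm. A picture is of the moment at which its call begins: read the wrist's pose just before it. camera_info takes no time and is no camera call.
- ticket.job_done(): hands the job in; it is judged then, once.
The state is a dict: "time_s": time; "joint_pos": joint angles; "qvel": joint speeds; "tau": joint torques, N m; "eef_pos": TCP position; "tcp_rot": TCP orientation; "ft_force": force on the tool from outside, world axes, zero at the start; "wrist_torque": the same for the moment, N m; "width": finger opening in m; "finger_force": force on a finger pad.
Only numpy, scipy, OpenCV 4.12 (cv2) and the standard library are available. Lean on these libraries where they do the work, as an engineer would, in place of code of your own. Each camera call takes 0.05 s, during which the arm holds its last target. There are 200 camera calls.

## Task

The painter wants to look at the lacquered dolls in the drying box. With the box's lid still shut, first swing the vent lever round until it lies over its red mark; then raise the lid by its bar handle until it slopes just like the red arm beside it, and finish while holding it there: the lid drops if let go. Leave the red marks, the tin, the bottle and the two loose dolls where they are.

Things in the scene. Friction and masses are not known exactly. Their poses are not given: they have to be found in the camera images.
- lid (a joint): Angle of the drying box's lid, rad: 0 shut (level), grows as it is raised, stops at 1.4. Its hinge, along the far top edge of the box, has almost no friction: the lid falls shut from any angle.
- lid_mark (a joint): Angle of the red lid-mark arm, rad, measured like lid (same hinge line): the lid is at the mark when both values are equal. Set anywhere from 0.5 to 0.9. Stiff; not to be moved.
- lid_hinge (a point): Point on the lid's hinge axis, midway along it, 90 mm above the table. The frame turns with the lid: y along the hinge axis (horizontal), x from the handle towards the hinge, z out of the lid's upper face.
- lid_handle (a point): Centre of the lid's handle: a round steel bar, 14 mm across, 130 mm long, parallel to the hinge and 210 mm from it, on a 10 mm strut at each end; 120 mm between the struts and 43 mm between bar and lid edge are open. 95 mm above the table when shut. Same axes as lid_hinge; the lid rises turning about +y.
- lid_mark_tip (a point): Tip of the red mark arm: a red bar 210 x 8 x 10 mm ending in a 22 mm red ball, beside the lid on its right seen from the robot, 157 mm from the lid's middle, pivoted on the lid's hinge line, by a thin brass arc. Its x axis runs along the arm to the pivot, as the lid's x does.
- vent_lever (a joint): Angle of the vent lever, rad: 0 to 2.0, grows clockwise seen from above; it turns about the vertical with light friction (about 1.6 N at the knob) and stays where it is left. At 0 it points from the axis towards the robot (along -x of the vent, which is turned at most about 13 degrees from the robot's x).
- vent_mark (a joint): Angle of the red vent mark, rad, measured like vent_lever about the same axis: the lever lies over the mark when both values are equal. Set anywhere from 0.8 to 1.5. Stiff; not to be moved.
- lever_axis (a point): Point on the vertical axis of the vent lever, 139 mm above the table, at the height to grip the knob. The vent is a fixed aluminium column (100 mm across) with a white disc (190 mm across, top at 104 mm) to the left of the box.
- lever_knob (a point): Middle of the lever's black upright knob: a cylinder 22 mm across, from 118 to 160 mm above the table, 75 mm out from the axis at the end of a dark flat lever (14 mm wide, top at 118 mm). This point is 139 mm above the table. Its x axis points from the knob to the lever's axis.
- vent_mark_tip (a point): Outer end of the red vent mark: a flat red strip 10 mm wide on the white disc, under the lever, ending in a 14 mm red square 90 mm from the axis. Its x axis points from the mark's end to the lever's axis.
- lid_board: The lid with its handle, 0.35 to 0.7 kg: a brown wooden board 160 x 250 x 10 mm with a pale panel, on a fixed plywood box (160 deep, 250 wide, 90 mm high). Origin and axes as lid_hinge. The box's place and heading (up to 7 degrees either way) differ each time.
- tin: Paint tin, orange, 72 mm across, 100 mm high; stands loose near the box, leave it alone. Origin under its centre.
- doll_red: Painted wooden doll, red body, yellow head, 44 mm across, 68 mm high; stands loose near the box, leave it alone. Origin under its centre.
- doll_green: Painted wooden doll, green body, yellow head, 44 mm across, 68 mm high; stands loose near the box, leave it alone. Origin under its centre.
- bottle: Green glass bottle, 60 mm across, 190 mm high; stands loose to the right of the box, leave it alone. Origin under its centre.

How it is judged:
By the outcome, as a careful person would: the job done as asked, in the order asked, and still so for the second after the job is handed in, while the arm keeps its last pose, push and grip.
It also fails if it takes over 48 s, if anything falls off the work surface, if the arm or the gripper's body presses on something with over 40 N, if the wrist force passes 120 N, or if a joint passes its speed limit or range.

## Working session

There is one attempt and no reset: what is moved stays moved. The work goes in short steps, Python scripts to look and compute and a tool call to move; the robot and the scene stay as the last step left them, time stands still between calls to the robot, and variables do not carry over. Pictures are saved under pics/ and viewed, at most 10 in all, crops included, and the job is handed in when it is done.

```bash
ls; mkdir -p pics
```

Run:
```python
from plant import bot, cams, ticket
import cv2
for n in("scene","top"):
    i=cams.capture(n); cv2.imwrite(f"pics/{n}0.png",i[:,:,::-1]); print(n,cams.camera_info(n))
print(cams.camera_info("wrist")); s=bot.get_state(); print(s["eef_pos"],s["tcp_rot"],s["time_s"],bot.pinch_z)
```

```text
pics
plant.py
scene {'fx': 496.79218129136444, 'fy': 496.79218129136444, 'cx': 282.1426114449697, 'cy': 209.6705107804887, 'rvec': array([ 1.35773114,  2.46500267, -0.64224205]), 'tvec': array([ 0.41482944, -0.31726941,  1.41738004])}
top {'fx': 475.959153423605, 'fy': 475.959153423605, 'cx': 289.52159136746275, 'cy': 204.41856955325287, 'rvec': array([ 2.09177897, -2.14064169,  0.18316236]), 'tvec': array([-0.12827878,  0.57045033,  1.0496189 ])}
{'fx': 337.6072349901965, 'fy': 337.6072349901965, 'cx': 275.534840697568, 'cy': 209.95001542275045, 'hand_eye': array([[ 1.68738829e-03, -9.44226597e-01, -3.29292098e-01,
         8.45300256e-02],
       [ 9.99998508e-01,  1.47135235e-03,  9.05262376e-04,
         4.79205777e-04],
       [-3.70268111e-04, -3.29293135e-01,  9.44227671e-01,
        -1.44491523e-01],
       [ 0.00000000e+00,  0.00000000e+00,  0.00000000e+00,
         1.00000000e+00]])}
[ 0.2158122  -0.58601704  0.23062357] [[ 9.38422957e-01  3.45488262e-01 -4.62744784e-04]
 [ 3.45488571e-01 -9.38422036e-01  1.31541245e-03]
 [ 2.02096583e-05 -1.39428628e-03 -9.99999028e-01]] 0.1 0.0187
```

View pics/scene0.png

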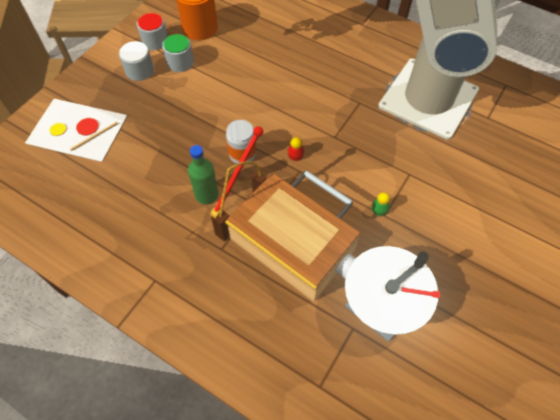

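View pics/top0.png

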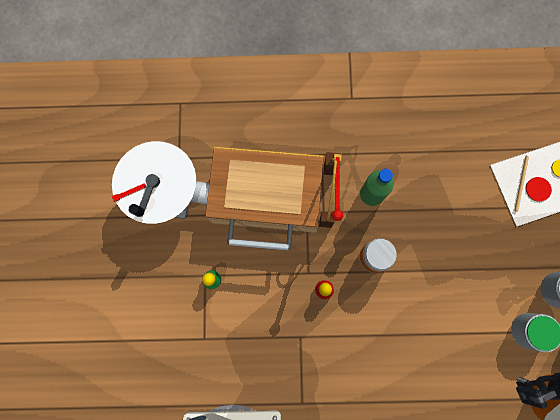

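The top view shows the vent disc at about (154,182), the knob at (137,210), the red strip ending near (115,199), the handle bar from (231,243) to (290,247) and the red ball at (337,215). In the scene view the disc is at (391,290), the knob at (422,258), the bar from (307,175) to (350,202) and the ball at (258,131).

Create h.py:
```python
import cv2,numpy as np
from plant import bot, cams, ticket
def cam(n):
    c=cams.camera_info(n); K=np.array([[c["fx"],0,c["cx"]],[0,c["fy"],c["cy"]],[0,0,1]])
    if "hand_eye" in c:
        s=bot.get_state(); T=np.eye(4);T[:3,:3]=s["tcp_rot"];T[:3,3]=s["eef_pos"]
        T=np.linalg.inv(T@c["hand_eye"]); return K,T[:3,:3],T[:3,3]
    return K,cv2.Rodrigues(c["rvec"])[0],np.array(c["tvec"])
def plane(C,p,z):
    K,R,t=C; o=-R.T@t; d=R.T@np.linalg.solve(K,[p[0],p[1],1]); return o+d*(z-o[2])/d[2]
def tri(C1,p1,C2,p2):
    P=[c[0]@np.c_[c[1],c[2]] for c in(C1,C2)]
    X=cv2.triangulatePoints(P[0],P[1],np.float64(p1).reshape(2,1),np.float64(p2).reshape(2,1))[:,0]; X=X[:3]/X[3]
    e=[np.linalg.norm((lambda q:q[:2]/q[2])(A@np.r_[X,1])-p) for A,p in zip(P,(p1,p2))]
    return X,np.round(e,2)
def blobs(m,lo=8):
    n,_,st,ce=cv2.connectedComponentsWithStats(m.astype(np.uint8)); return [(st[i],ce[i].round(1)) for i in range(1,n) if st[i,4]>=lo]
def red(i): i=i.astype(int); return (i[...,0]>140)&(i[...,1]<60)&(i[...,2]<60)
```

Run:
```python
from h import *
np.set_printoptions(precision=4,suppress=True)
box={"top":((95,125,205,235),(222,230,298,254)),"scene":((340,240,445,335),(298,168,356,208))}
C={}
for n in("scene","top"):
    i=cv2.imread(f"pics/{n}0.png")[:,:,::-1]; C[n]=cam(n); print(n)
    x0,y0,x1,y1=box[n][0]; d=np.zeros(i.shape[:2],bool); d[y0:y1,x0:x1]=1
    w=(i.min(2)>190)&d; cs=max(cv2.findContours(w.astype(np.uint8),0,1)[0],key=cv2.contourArea)
    h=cv2.convexHull(cs)[:,0]; P=np.array([plane(C[n],p,.104)[:2] for p in h])
    A=np.c_[2*P,np.ones(len(P))]; s=np.linalg.lstsq(A,(P**2).sum(1),rcond=None)[0]
    ax=s[:2]; print("axis",ax,"r",np.sqrt(s[2]+ax@ax))
    r=np.argwhere(red(i)&d)[:,::-1]; Q=np.array([plane(C[n],p,.106)[:2] for p in r])-ax
    D=np.linalg.norm(Q,axis=1); print("mark",Q[D>70].mean(0),D.max(),np.degrees(np.arctan2(*Q.mean(0)[::-1])),"n",len(r))
    k=np.argwhere((i.max(2)<60)&d)[:,::-1]
    m=np.zeros(d.shape,bool); m[k[:,1],k[:,0]]=1; print("dark",blobs(m,5))
    print("red",[b for b in blobs(red(i),15)])
    rr=np.argwhere(red(i))
    x0,y0,x1,y1=box[n][1]; g=i[y0:y1,x0:x1].astype(int); b=blobs((g.min(2)>130)&(np.ptp(g,axis=2)<40),20); print("bar",[(q[0],q[1]+[x0,y0]) for q in b])
    p=(i[...,0]>200)&(i[...,1]>150)&(i[...,2]<170)&(i[...,2]>90); b=max(blobs(p),key=lambda q:q[0][4]); 
    _,l,_,_=cv2.connectedComponentsWithStats(p.astype(np.uint8)); lab=l[int(b[1][1]),int(b[1][0])]
    rc=cv2.boxPoints(cv2.minAreaRect(np.argwhere(l==lab)[:,::-1].astype(np.float32))); print("panel",b,[plane(C[n],q,.1)[:2] for q in rc])
    big=cv2.resize(i[120:260,100:350] if n=="top" else i[110:330,190:450],None,fx=3 if n=='top' else 2.7,fy=3 if n=='top' else 2.7,interpolation=cv2.INTER_CUBIC); cv2.imwrite(f"pics/{n}z.png",big[:,:,::-1])
```

```text
scene
axis [0.6186 0.1592] r 0.09653550852265724Traceback (most recent call last):
  File "<stdin>", line 12, in <module>
ValueError: operands could not be broadcast together with shapes (0,) (2,)
```

```bash
sed -i 's/^def red.*/def red(i): i=i.astype(int); return (i[...,0]>110)\&(i[...,0]>2.5*i[...,1])\&(i[...,0]>2.5*i[...,2])/' h.py
```

Run:
```python
from h import *
np.set_printoptions(precision=4,suppress=True)
box={"top":((95,125,205,235),(222,230,298,254)),"scene":((340,240,445,335),(298,168,356,208))}
C={}
for n in("scene","top"):
    i=cv2.imread(f"pics/{n}0.png")[:,:,::-1]; C[n]=cam(n); print(n)
    x0,y0,x1,y1=box[n][0]; d=np.zeros(i.shape[:2],bool); d[y0:y1,x0:x1]=1
    w=(i.min(2)>190)&d; cs=max(cv2.findContours(w.astype(np.uint8),0,1)[0],key=cv2.contourArea)
    h=cv2.convexHull(cs)[:,0]; P=np.array([plane(C[n],p,.104)[:2] for p in h])
    A=np.c_[2*P,np.ones(len(P))]; s=np.linalg.lstsq(A,(P**2).sum(1),rcond=None)[0]
    ax=s[:2]; print("axis",ax,"r",np.sqrt(s[2]+ax@ax))
    r=np.argwhere(red(i)&d)[:,::-1]; Q=np.array([plane(C[n],p,.106)[:2] for p in r])-ax
    D=np.linalg.norm(Q,axis=1); print("mark",Q[D>70].mean(0),D.max(),np.degrees(np.arctan2(*Q.mean(0)[::-1])),"n",len(r))
    m=(i.max(2)<60)&d; print("dark",blobs(m,5))
    print("red",blobs(red(i),15))
    x0,y0,x1,y1=box[n][1]; g=i[y0:y1,x0:x1].astype(int); b=blobs((g.min(2)>130)&(np.ptp(g,axis=2)<40),20); print("bar",[(q[0],q[1]+[x0,y0]) for q in b])
    big=cv2.resize(i[120:260,100:350] if n=="top" else i[110:330,190:450],None,fx=3 if n=='top' else 2.7,fy=3 if n=='top' else 2.7,interpolation=cv2.INTER_CUBIC); cv2.imwrite(f"pics/{n}z.png",big[:,:,::-1])
```

```text
scene
axis [0.6186 0.1592] r 0.09653550852265724
mark [nan nan] 0.10102248732541197 112.64975410664556 n 92
dark []
red [(array([138,  13,  24,  17, 324], dtype=int32), array([149.7,  21. ])), (array([ 77, 119,  21,  16, 261], dtype=int32), array([ 86.9, 126.2])), (array([240, 127,  23,  35, 235], dtype=int32), array([251. , 143.4])), (array([288, 146,  14,  15, 151], dtype=int32), array([294.3, 153. ])), (array([226, 165,  16,  31, 152], dtype=int32), array([232.7, 178.8])), (array([215, 197,   7,  14,  42], dtype=int32), array([218.2, 204.5])), (array([403, 289,  37,   8,  92], dtype=int32), array([424.5, 292.5]))]
bar [(array([  6,   3,  48,  33, 320], dtype=int32), array([327.3, 187.4]))]
top
axis [0.6163 0.1566] r 0.09634368282277664
mark [nan nan] 0.10076707948307362 110.31613537500431 n 154
dark [(array([145, 177,  15,  31,  46], dtype=int32), array([152.7, 189.8])), (array([129, 204,  16,  13, 139], dtype=int32), array([136.2, 209.9])), (array([185, 211,   3,   6,   9], dtype=int32), array([186.1, 214.2])), (array([199, 215,   6,   1,   6], dtype=int32), array([201.5, 215. ])), (array([123, 216,   6,   2,   7], dtype=int32), array([125.7, 216.9]))]
red [(array([332, 157,  11,  64, 320], dtype=int32), array([337.3, 194.3])), (array([526, 177,  26,  24, 473], dtype=int32), array([538.4, 188.6])), (array([112, 184,  34,  18, 154], dtype=int32), array([127.8, 192.1])), (array([317, 280,  17,  17,  64], dtype=int32), array([326.9, 285.4]))]
bar [(array([  7,   9,  60,  10, 289], dtype=int32), array([258.5, 243.7]))]<stdin>:13: RuntimeWarning: Mean of empty slice.
  ret = um.true_divide(
```

View pics/topz.png

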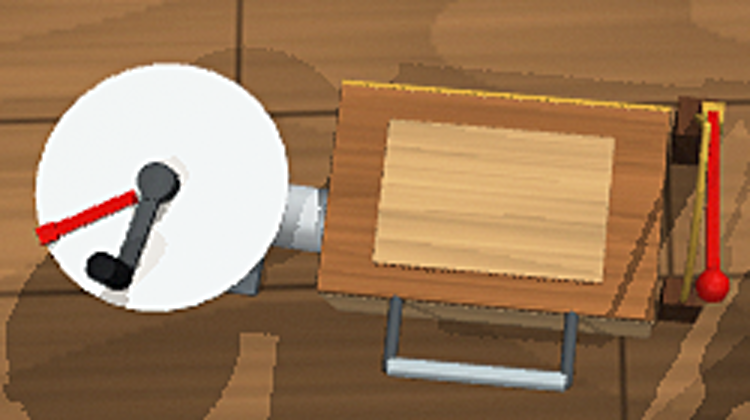

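View pics/scenez.png

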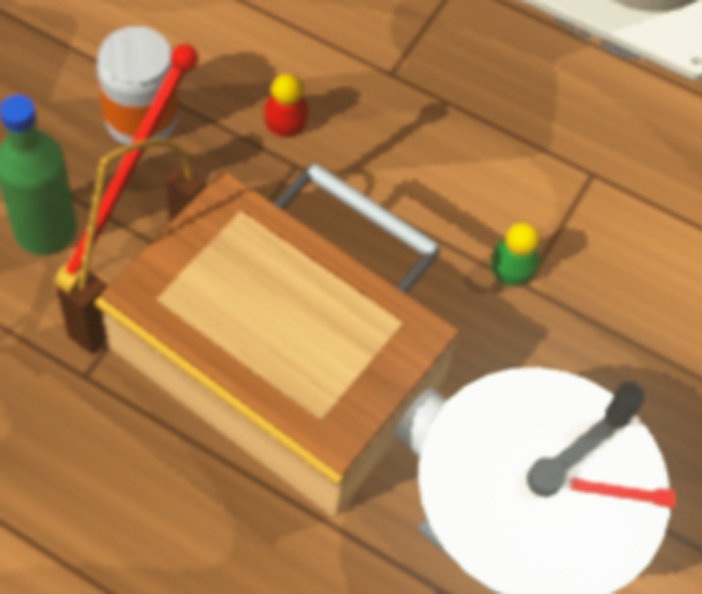

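The zoomed views show the bar ends at about (229,242) and (289,247) in the top view, and (306,174) and (350,201) in the scene view. The ball is at (337.3,215.3) in top and (257.8,131.1) in scene. The mark strip and the knob are both clear of other things.

Create m.py:
```python
from h import *
np.set_printoptions(precision=4,suppress=True)
AX=np.array([.6175,.158])
def ends(i,b):
    x0,y0,x1,y1=b; g=i[y0:y1,x0:x1].astype(int); m=((g.min(2)>120)&(np.ptp(g,axis=2)<40)).astype(np.uint8)
    n,l,st,_=cv2.connectedComponentsWithStats(m); p=np.argwhere(l==1+st[1:,4].argmax())[:,::-1].astype(np.float32)+[x0,y0]
    r=cv2.minAreaRect(p.astype(np.float32)); c=cv2.boxPoints(r); a,b_,c_,d=c
    E=[(a+b_)/2,(c_+d)/2] if np.linalg.norm(a-b_)<np.linalg.norm(b_-c_) else [(b_+c_)/2,(d+a)/2]
    return sorted(E,key=lambda q:q[0])
def ball(i,c,r=5):
    p=np.argwhere(red(i))[:,::-1]; return p[np.linalg.norm(p-c,axis=1)<r+.7]
```

Run:
```python
from m import *
I={n:cv2.imread(f"pics/{n}0.png")[:,:,::-1] for n in("top","scene")}; C={n:cam(n) for n in I}
ax={"top":(.6163,.1566),"scene":(.6186,.1592)}; bx={"top":(95,125,205,235),"scene":(340,240,445,335)}
for n in I:
    r=np.argwhere(red(I[n]))[:,::-1]; x0,y0,x1,y1=bx[n]; r=r[(r[:,0]>x0)&(r[:,0]<x1)&(r[:,1]>y0)&(r[:,1]<y1)]
    Q=np.array([plane(C[n],p,.106)[:2] for p in r])-ax[n]; v=cv2.fitLine(Q.astype(np.float32),2,0,1e-4,1e-4)[:,0]
    print(n,"mark ang",np.degrees(np.arctan2(*Q.mean(0)[::-1])),np.degrees(np.arctan2(v[1],v[0])),"line pt offset",v[2]*v[1]-v[3]*v[0])
pk={"top":(136.2,209.9),"scene":(421.5,260)}
for n in I: q=plane(C[n],pk[n],.139)[:2]-ax[n]; print("knob",q,np.hypot(*q),np.degrees(np.arctan2(q[1],q[0])))
E=[ends(I["top"],(222,230,298,254)),ends(I["scene"],(298,168,356,208))]; print(E)
X=[tri(C["top"],a,C["scene"],b) for a,b in zip(*E)]; print("bar",X,np.linalg.norm(X[0][0]-X[1][0]))
print([plane(C[n],q,.095) for n,e in zip(I,E) for q in e])
print("ball",tri(C["top"],(337.3,215.3),C["scene"],(257.8,131.1)))
bt=cv2.minEnclosingCircle(ball(I["top"],(337.3,215.3)).astype(np.float32));bs=cv2.minEnclosingCircle(ball(I["scene"],(257.8,131.1)).astype(np.float32));print(bt,bs)
print("ball",tri(C["top"],bt[0],C["scene"],bs[0]))
# hinge-side lid corners (zoom coords -> px), at z .1
print("hinge edge top",[plane(C["top"],(100+a/3,120+b/3),.1) for a,b in((342,82),(670,109),(319,292),(657,319))])
print("objs",[plane(C["top"],p,z) for p,z in(((209,281),.05),((325,289),.05),((380,255),.1),((386,175),.19))])
```

```text
top mark ang 110.28914719628281 -67.63373 line pt offset -0.0023350045
scene mark ang 112.62822126167855 -66.081474 line pt offset -0.0016123652
knob [-0.0692  0.0288] 0.07498223273167899 157.38336257294105
knob [-0.073   0.0297] 0.0788072027597856 157.826630812336
[[array([228.8803, 241.3571], dtype=float32), array([288.0373, 246.5769], dtype=float32)], [array([304.0769, 171.8846], dtype=float32), array([350.2308, 202.6538], dtype=float32)]]
bar [(array([ 0.498 , -0.0666,  0.2012]), array([27.33, 23.19])), (array([ 0.4574, -0.0736,  0.0342]), array([27.52, 24.16]))] 0.17198344574787308
[array([ 0.48 , -0.007,  0.095]), array([ 0.4655, -0.1367,  0.095 ]), array([ 0.4625, -0.139 ,  0.095 ]), array([ 0.4782, -0.0066,  0.095 ])]
ball (array([ 0.5093, -0.2344,  0.2332]), array([0.3 , 0.25]))
((337.274658203125, 214.8943634033203), 5.389379501342773) ((257.5, 131.5), 5.147915363311768)
ball (array([ 0.5102, -0.2345,  0.2327]), array([0.26, 0.21]))
hinge edge top [array([0.6945, 0.0267, 0.1   ]), array([ 0.6667, -0.2206,  0.1   ]), array([0.5338, 0.0423, 0.1   ]), array([ 0.5078, -0.2056,  0.1   ])]
objs [array([0.3963, 0.0442, 0.05  ]), array([ 0.3728, -0.2168,  0.05  ]), array([ 0.4421, -0.3353,  0.1   ]), array([ 0.5974, -0.3411,  0.19  ])]
```

Everything measured agrees with the sizes given:

| Item | Measured |
|---|---|
| Vent axis | (0.6175, 0.158) |
| Knob | direction 157.6°, radius 75 mm |
| Vent mark | about 111.5° |
| Handle | (0.4715, -0.072) |
| Box heading | about -6° |

Next I go to above the knob.

Call:
steer_hand --offsets '{"increments":[[0.0413, -0.0436, -0.004, 0], [0.0413, -0.0436, -0.004, 0], [0.0413, -0.0436, -0.004, 0], [0.0413, -0.0436, -0.004, 0], [0.0413, -0.0436, -0.004, 0]]}' --aperture 0.06

```text
time_s: 0.72
eef_pos: [0.3347, -0.3087, 0.2513]
tcp_rot: [[0.939, 0.345, 0.0], [0.345, -0.939, 0.0], [0.0, -0.0, -1.0]]
ft_force: [1.3, -0.1, -0.5]
width: 0.0599
finger_force: 0.0
```

Call:
steer_hand --offsets '{"increments":[[0.0413, -0.0436, 0, 0], [0.0413, -0.0436, 0, 0], [0.0413, -0.0436, 0, 0], [0.0413, -0.0436, 0, 0], [0.0413, -0.0436, 0, 0]]}'

```text
time_s: 1.35
eef_pos: [0.4533, -0.0327, 0.2513]
tcp_rot: [[0.938, 0.346, 0.0], [0.346, -0.938, -0.0], [0.0, 0.0, -1.0]]
ft_force: [1.3, -0.6, 0.6]
width: 0.0601
finger_force: 0.0
```

Call:
steer_hand --offsets '{"increments":[[0.0413, -0.0436, 0, 0], [0.0413, -0.0436, 0, 0], [0.0413, -0.0436, 0, 0], [0.0413, -0.0436, 0, 0], [0, 0, 0, 0]]}'

```text
time_s: 1.98
eef_pos: [0.5486, 0.1896, 0.2508]
tcp_rot: [[0.937, 0.349, 0.0], [0.349, -0.937, 0.001], [0.001, -0.0, -1.0]]
ft_force: [-0.6, -0.3, -0.0]
width: 0.06
finger_force: 0.0
```

Call:
steer_hand --offsets '{"increments":[[0, 0, 0, 0.186], [0, 0, 0, 0.186], [0, 0, 0, 0.186], [0, 0, 0, 0.186], [0, 0, 0, 0]]}'

```text
time_s: 2.6
eef_pos: [0.5471, 0.1852, 0.251]
tcp_rot: [[0.925, -0.38, -0.001], [-0.38, -0.925, -0.0], [-0.001, 0.001, -1.0]]
ft_force: [0.3, 0.8, 0.1]
width: 0.0594
finger_force: 0.0
```

Run:
```python
from h import *
s=bot.get_state(); print(s["eef_pos"],s["tcp_rot"],s["joint_pos"],s["time_s"])
K,R,t=cam("wrist"); i=cams.capture("wrist"); cv2.imwrite("pics/w1.png",i[:,:,::-1]); np.savez("w1",K=K,R=R,t=t)
print(K@(R@np.array([.547,.187,.139])+t))
```

```text
[0.54708346 0.18516439 0.25103627] [[ 9.24839049e-01 -3.80357509e-01 -9.47615970e-04]
 [-3.80358063e-01 -9.24839178e-01 -4.88982790e-04]
 [-6.90404098e-04  8.12663753e-04 -9.99999431e-01]] [ 3.05844285e-01  3.31933560e-01  1.71903449e+00 -2.03927037e-04
  1.09167548e+00  2.26691796e+00] 2.6
[73.60532005 55.59480738  0.27041396]
```

View pics/w1.png

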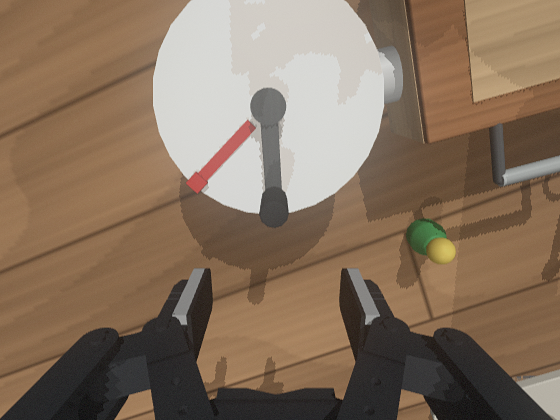

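The wrist view shows the lever straight up the middle, with the knob at about (274,208) and the hub at (268,106). The red mark ends at (198,182). Joint 6 is near its limit, so I'll turn the tool half round the other way, and refine the mark angle from this picture.

Call:
steer_hand --offsets '{"increments":[[0, 0, 0, -0.185], [0, 0, 0, -0.185], [0, 0, 0, -0.185], [0, 0, 0, -0.185], [0, 0, 0, -0.185]]}'

```text
time_s: 3.28
eef_pos: [0.5474, 0.1857, 0.2512]
tcp_rot: [[0.856, 0.517, -0.0], [0.517, -0.856, -0.0], [-0.001, -0.0, -1.0]]
ft_force: [-0.5, -0.1, -0.4]
width: 0.0602
finger_force: 0.0
```

Call:
steer_hand --offsets '{"increments":[[0, 0, 0, -0.185], [0, 0, 0, -0.185], [0, 0, 0, -0.185], [0, 0, 0, -0.185], [0, 0, 0, -0.185]]}' --quiet true

```text
ok
```

Call:
steer_hand --offsets '{"increments":[[0, 0, 0, -0.185], [0, 0, 0, -0.185], [0, 0, 0, -0.185], [0, 0, 0, -0.185], [0, 0, 0, -0.185]]}' --quiet true

```text
ok
```

Call:
steer_hand --offsets '{"increments":[[0, 0, 0, -0.185], [0, 0, 0, -0.185], [0, 0, 0, 0]]}'

```text
time_s: 4.9
eef_pos: [0.5474, 0.1857, 0.2512]
tcp_rot: [[-0.926, 0.377, -0.0], [0.377, 0.926, -0.0], [0.0, -0.0, -1.0]]
ft_force: [0.5, -0.9, 0.1]
width: 0.06
finger_force: 0.0
```

Run:
```python
from h import *
np.set_printoptions(precision=4,suppress=True)
z=np.load("w1.npz"); C=(z["K"],z["R"],z["t"]); i=cv2.imread("pics/w1.png")[:,:,::-1]
w=np.zeros(i.shape[:2],np.uint8); w[:225,150:386]=(i[:225,150:386].min(2)>120)
cs=max(cv2.findContours(w,0,1)[0],key=cv2.contourArea)[:,0]; h=cv2.convexHull(cs)[:,0]; h=h[(h[:,1]>3)&(h[:,0]<372)&(h[:,1]<190)]
P=np.array([plane(C,p,.104)[:2] for p in h]); s=np.linalg.lstsq(np.c_[2*P,np.ones(len(P))],(P**2).sum(1),rcond=None)[0]; ax=s[:2]; print("axis",ax,np.sqrt(s[2]+ax@ax),len(P))
r=np.argwhere(red(i)[:230,:300])[:,::-1]; Q=np.array([plane(C,p,.106)[:2] for p in r])-ax; v=cv2.fitLine(Q.astype(np.float32),2,0,1e-4,1e-4)[:,0]; D=np.hypot(*Q.T)
print("mark line",np.degrees(np.arctan2(v[1],v[0]))%180,"centroid",np.degrees(np.arctan2(*Q.mean(0)[::-1])),"end",Q[D>.075].mean(0),np.degrees(np.arctan2(*Q[D>.075].mean(0)[::-1])),D.max(),len(r))
g=(i.max(2)<75)&(i.max(2)>0); k=np.argwhere(g[185:230,255:295])[:,::-1]+[255,185]; print("knob px",k.mean(0),plane(C,k.mean(0),.139), plane(C,(275,191+10),.16))
```

```text
axis [0.618  0.1614] 0.09532505111189175 21Traceback (most recent call last):
  File "<stdin>", line 7, in <module>
ValueError: operands could not be broadcast together with shapes (0,) (2,)
```

Run:
```python
from h import *
np.set_printoptions(precision=4,suppress=True)
z=np.load("w1.npz"); C=(z["K"],z["R"],z["t"]); i=cv2.imread("pics/w1.png")[:,:,::-1].astype(int)
ax=np.array([.618,.1614]); print(i[180,198],i[150,228])
m=np.zeros(i.shape[:2],bool); m[115:195,185:258]=((i[...,0]-i[...,1]>70)&(abs(i[...,1]-i[...,2])<25))[115:195,185:258]
r=np.argwhere(m)[:,::-1]; Q=np.array([plane(C,p,.106)[:2] for p in r])-ax; v=cv2.fitLine(Q.astype(np.float32),2,0,1e-4,1e-4)[:,0]; D=np.hypot(*Q.T)
print("mark line",np.degrees(np.arctan2(v[1],v[0]))%180,"centroid",np.degrees(np.arctan2(*Q.mean(0)[::-1])),"end",np.degrees(np.arctan2(*Q[D>.075].mean(0)[::-1])),D.max(),len(r), "line offset", v[2]*v[1]-v[3]*v[0])
hub=plane(C,(268,106),.12)[:2]; print("hub",hub)
k=np.argwhere((i.max(2)<75)[185:230,255:295])[:,::-1]+[255,185]; p=plane(C,k.mean(0),.139)[:2]; q=p-ax;print("knob",k.mean(0),p,np.hypot(*q),np.degrees(np.arctan2(q[1],q[0])))
```

```text
[190  90  84] [192 100  99]
mark line 113.36429 centroid 113.03889329936528 end 113.08157612768167 0.09831943560437707 1035 line offset -0.00035071746
hub [0.6182 0.1613]
knob [273.7992 212.745 ] [0.5409 0.1881] 0.08161612001996298 160.88527309037894
```

Call:
steer_hand --offsets '{"increments":[[0, 0, 0.045, 0], [0, 0, 0.045, 0], [0, 0, 0.037, 0], [0, 0, 0, 0]]}'

```text
time_s: 5.4
eef_pos: [0.5455, 0.1852, 0.1218]
tcp_rot: [[-0.925, 0.38, -0.006], [0.38, 0.925, -0.002], [0.005, -0.004, -1.0]]
ft_force: [0.1, -0.2, 0.5]
width: 0.0598
finger_force: 0.0
```

Call:
steer_hand --offsets '{"increments":[[0, 0, 0, 0], [0, 0, 0, 0], [0, 0, 0, 0], [0, 0, 0, 0], [0, 0, 0, 0]]}' --aperture 0.01

```text
time_s: 6.02
eef_pos: [0.5488, 0.1865, 0.1263]
tcp_rot: [[-0.926, 0.378, 0.003], [0.378, 0.926, 0.001], [-0.003, 0.002, -1.0]]
ft_force: [-0.5, 0.1, 7.5]
width: 0.0208
finger_force: 58.4
```

Call:
steer_hand --offsets '{"increments":[[-0.0002, 0.006, -0.004, 0.08], [-0.0002, 0.006, 0, 0.08], [-0.0002, 0.006, 0, 0.08], [-0.0002, 0.006, 0, 0.08], [-0.0002, 0.006, 0, 0.08]]}'

```text
time_s: 6.65
eef_pos: [0.5632, 0.211, 0.1267]
tcp_rot: [[-0.704, 0.71, -0.002], [0.71, 0.704, -0.001], [0.001, -0.002, -1.0]]
ft_force: [2.0, 1.6, -16.8]
width: 0.0206
finger_force: 63.3
```

Call:
steer_hand --offsets '{"increments":[[-0.0002, 0.006, 0, 0.08], [-0.0002, 0.006, 0, 0.08], [-0.0002, 0.006, 0, 0.08], [-0.0002, 0.006, 0, 0.08], [-0.0002, 0.006, 0, 0.08]]}'

```text
time_s: 7.28
eef_pos: [0.5868, 0.2287, 0.1267]
tcp_rot: [[-0.371, 0.928, -0.004], [0.928, 0.371, 0.001], [0.002, -0.003, -1.0]]
ft_force: [-2.1, 8.7, -12.5]
width: 0.0206
finger_force: 63.7
```

Call:
steer_hand --offsets '{"increments":[[0, 0, 0, 0], [0, 0, 0, 0]]}'

```text
time_s: 7.52
eef_pos: [0.5871, 0.2288, 0.1267]
tcp_rot: [[-0.374, 0.928, -0.003], [0.928, 0.374, 0.001], [0.002, -0.002, -1.0]]
ft_force: [-0.7, 9.0, -14.4]
width: 0.0203
finger_force: 63.6
```

Call:
steer_hand --offsets '{"increments":[[0, 0, 0, 0], [0, 0, 0, 0], [0, 0, 0, 0]]}' --aperture 0.06

```text
time_s: 7.9
eef_pos: [0.5894, 0.2276, 0.1292]
tcp_rot: [[-0.373, 0.928, 0.001], [0.928, 0.373, 0.0], [-0.0, 0.001, -1.0]]
ft_force: [0.0, 0.1, -0.4]
width: 0.0601
finger_force: 0.0
```

Call:
steer_hand --offsets '{"increments":[[0, 0, -0.05, 0], [0, 0, -0.06, 0], [0, 0, -0.06, 0], [0.04, 0, 0, 0], [0, 0, 0, 0]]}'

```text
time_s: 8.52
eef_pos: [0.5735, 0.2663, 0.2999]
tcp_rot: [[-0.375, 0.927, 0.002], [0.927, 0.375, 0.001], [0.0, 0.003, -1.0]]
ft_force: [0.3, 0.3, -0.2]
width: 0.0602
finger_force: 0.0
```

Run:
```python
from h import *
import cv2
K,R,t=cam("wrist"); i=cams.capture("wrist"); np.savez("w2",K=K,R=R,t=t); j=cams.capture("top")
cv2.imwrite("pics/w2f.png",i[:,:,::-1]); cv2.imwrite("pics/t2f.png",j[:,:,::-1])
a=cv2.resize(i,(480,360)); b=cv2.resize(j[120:240,90:210],(300,300),interpolation=2); o=np.zeros((360,780,3),np.uint8); o[:,:480]=a; o[:300,480:]=b
cv2.imwrite("pics/c2.png",o[:,:,::-1])
```

```text
(no output)
```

View pics/c2.png

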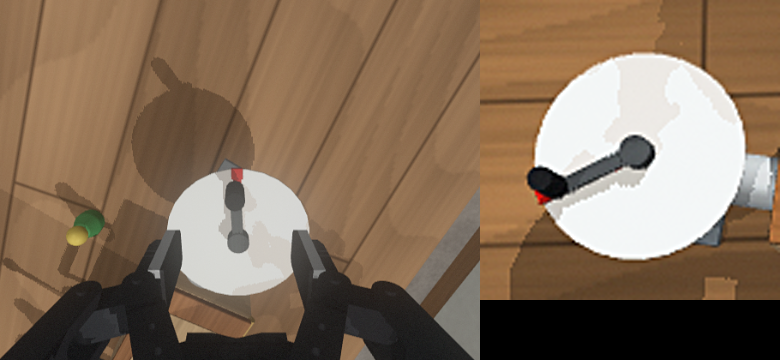

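The lever lies over the mark in both views, with only the red end showing beyond the knob. In the wrist view the hub is at (238,242) and the red end at (237,175). I'll put a number on what's left over.

Run:
```python
from h import *
np.set_printoptions(precision=4,suppress=True)
z=np.load("w2.npz"); C=(z["K"],z["R"],z["t"]); i=cv2.imread("pics/w2f.png")[:,:,::-1].astype(int)
m=np.zeros(i.shape[:2],bool); s=np.s_[185:225,255:300]; m[s]=((i[...,0]-i[...,1]>70)&(abs(i[...,1]-i[...,2])<25))[s]
g=(i[...,1]-i[...,0]<25)&(i.max(2)<125)&(np.ptp(i,axis=2)<20)
w=np.zeros(i.shape[:2],np.uint8); s=np.s_[190:350,190:365]; w[s]=(i[s].min(2)>135)
h=cv2.convexHull(max(cv2.findContours(w,0,1)[0],key=cv2.contourArea))[:,0]; h=h[((h[:,0]<192+5)|(h[:,0]>355)|(h[:,1]>0))]
P=np.array([plane(C,p,.104)[:2] for p in h]); q=np.linalg.lstsq(np.c_[2*P,np.ones(len(P))],(P**2).sum(1),rcond=None)[0]; print("disc",q[:2],np.sqrt(q[2]+q[:2]@q[:2]))
r=np.argwhere(m)[:,::-1]; Q=np.array([plane(C,p,.106)[:2] for p in r]); print("red",r.mean(0),Q.mean(0),len(r))
hub=np.argwhere(g[270:296,262:294])[:,::-1]+[262,270]; H=np.array([plane(C,p,.12)[:2] for p in hub]).mean(0); print("hub",hub.mean(0),H)
b=[]
for y in range(246,272): 
    x=np.where(g[y,255:300])[0]+255
    if len(x)>4: b.append((x.mean(),y,len(x)))
B=np.array([plane(C,p[:2],.118)[:2] for p in b]); v=cv2.fitLine(B.astype(np.float32),2,0,1e-4,1e-4)[:,0]; print("lever w",[p[2] for p in b],"ang",np.degrees(np.arctan2(v[1],v[0]))%180,"off",(v[2]-H[0])*v[1]-(v[3]-H[1])*v[0])
for o in(H,q[:2]): d=Q.mean(0)-o; e=B.mean(0)-o; print("red dir",np.degrees(np.arctan2(d[1],d[0])),np.hypot(*d),"lever ctr dir",np.degrees(np.arctan2(e[1],e[0])))
# top
C=cam("top"); i=cv2.imread("pics/t2f.png")[:,:,::-1].astype(int)
hub=np.argwhere((i.max(2)<125)[172:190,144:162])[:,::-1]+[144,172]; H=plane(C,hub.mean(0),.12)[:2]; k=np.argwhere((i.max(2)<60)[182:205,105:128])[:,::-1]+[105,182]; d=plane(C,k.mean(0),.139)[:2]-H; print("top hub",H,"knob",d,np.hypot(*d),np.degrees(np.arctan2(d[1],d[0])))
```

```text
disc [0.6187 0.1603] 0.09544253458963439
red [276.4351 203.0455] [0.5841 0.2429] 154
hub [277.5214 281.3371] [0.6176 0.1638]
lever w [13, 13, 13, 12, 12, 12, 13, 12, 12, 13, 13, 13, 13, 13, 13, 13, 13, 13, 12, 12, 12, 12, 15, 16, 18, 20] ang 116.66525 off -0.0005350369431921954
red dir 112.95421338279293 0.08587871559977388 lever ctr dir 115.52761174240872
red dir 112.74863451064495 0.0895430443573088 lever ctr dir 114.61851854909636
top hub [0.6146 0.1607] knob [-0.0286  0.0683] 0.07409646019483611 112.73820182887634
```

The lever is still about 1.8° short of the mark, so I re-grip and move it roughly 2.5 mm further.

Call:
steer_hand --offsets '{"increments":[[-0.04, 0, 0, 0], [0, 0, 0.06, 0], [0, 0, 0.06, 0], [0, 0, 0.047, 0], [0, 0, 0, 0]]}'

```text
time_s: 9.25
eef_pos: [0.586, 0.2256, 0.1271]
tcp_rot: [[-0.373, 0.928, -0.009], [0.928, 0.373, -0.003], [0.0, -0.009, -1.0]]
ft_force: [0.1, -0.1, -0.1]
width: 0.0602
finger_force: 0.0
```

Call:
steer_hand --offsets '{"increments":[[0, 0, 0, 0], [0, 0, 0, 0], [0, 0, 0, 0], [0, 0, 0, 0]]}' --aperture 0.01

```text
time_s: 9.75
eef_pos: [0.5902, 0.228, 0.134]
tcp_rot: [[-0.374, 0.928, 0.004], [0.928, 0.374, 0.001], [-0.0, 0.004, -1.0]]
ft_force: [-1.3, -1.1, 7.3]
width: 0.0201
finger_force: 58.5
```

Call:
steer_hand --offsets '{"increments":[[0, 0.001, 0, 0.015], [0, 0.001, 0, 0.015], [0, 0, 0, 0], [0, 0, 0, 0]]}'

```text
time_s: 10.25
eef_pos: [0.5922, 0.2289, 0.134]
tcp_rot: [[-0.346, 0.938, 0.004], [0.938, 0.346, 0.001], [-0.0, 0.004, -1.0]]
ft_force: [-0.5, -0.7, 5.8]
width: 0.0202
finger_force: 58.4
```

Call:
steer_hand --offsets '{"increments":[[0, -0.001, 0, -0.015], [0, -0.001, 0, -0.015], [0, 0, 0, 0], [0, 0, 0, 0]]}'

```text
time_s: 10.75
eef_pos: [0.5903, 0.2281, 0.134]
tcp_rot: [[-0.374, 0.927, 0.004], [0.927, 0.374, 0.001], [-0.0, 0.004, -1.0]]
ft_force: [-0.5, -0.5, 7.0]
width: 0.0203
finger_force: 58.5
```

Call:
steer_hand --offsets '{"increments":[[0, 0, 0, 0], [0, 0, 0, 0], [0, 0, 0, 0]]}' --aperture 0.06

```text
time_s: 11.12
eef_pos: [0.5888, 0.2277, 0.1315]
tcp_rot: [[-0.374, 0.928, 0.0], [0.928, 0.374, 0.0], [0.0, 0.0, -1.0]]
ft_force: [0.5, 0.9, -0.4]
width: 0.06
finger_force: 0.0
```

Call:
steer_hand --offsets '{"increments":[[0, 0, -0.05, 0], [0, 0, -0.06, 0], [0, 0, -0.06, 0], [0.04, 0, 0, 0], [0, 0, 0, 0]]}'

```text
time_s: 11.75
eef_pos: [0.5732, 0.2665, 0.3022]
tcp_rot: [[-0.376, 0.927, 0.001], [0.927, 0.376, 0.001], [0.001, 0.001, -1.0]]
ft_force: [-0.7, -0.2, -0.0]
width: 0.0599
finger_force: 0.0
```

Create v.py:
```python
from h import *
import sys
np.set_printoptions(precision=4,suppress=True)
n=sys.argv[1]; C=cam("wrist"); i=cams.capture("wrist"); j=cams.capture("top"); cv2.imwrite(f"pics/w{n}f.png",i[:,:,::-1]); cv2.imwrite(f"pics/t{n}f.png",j[:,:,::-1]); i=i.astype(int)
m=np.zeros(i.shape[:2],bool); s=np.s_[180:225,250:305]; m[s]=((i[...,0]-i[...,1]>70)&(abs(i[...,1]-i[...,2])<25))[s]
g=(i.max(2)<125)&(np.ptp(i,axis=2)<20)
w=np.zeros(i.shape[:2],np.uint8); s=np.s_[185:350,190:365]; w[s]=(i[s].min(2)>135)
h=cv2.convexHull(max(cv2.findContours(w,0,1)[0],key=cv2.contourArea))[:,0]
P=np.array([plane(C,p,.104)[:2] for p in h]); q=np.linalg.lstsq(np.c_[2*P,np.ones(len(P))],(P**2).sum(1),rcond=None)[0]; o=q[:2]; print("disc",o,np.sqrt(q[2]+o@o))
r=np.argwhere(m)[:,::-1]; d=np.array([plane(C,p,.106)[:2] for p in r]).mean(0)-o
b=[(x.mean(),y) for y in range(244,266) for x in[np.where(g[y,252:305])[0]+252] if 4<len(x)<15]
B=np.array([plane(C,p,.118)[:2] for p in b]); e=B.mean(0)-o; v=cv2.fitLine(B.astype(np.float32),2,0,1e-4,1e-4)[:,0]
print("red",np.degrees(np.arctan2(d[1],d[0])),np.hypot(*d),len(r),"lever",np.degrees(np.arctan2(e[1],e[0])),np.degrees(np.arctan2(v[1],v[0]))%180,len(b))
```

```bash
python3 v.py 3
```

```text
disc [0.6186 0.1603] 0.09551513397422448
red 112.76558913952134 0.0901988084747125 123 lever 112.94242615197747 113.66893 22
```

The lever now lies at 112.9° against the mark's 112.8°. Next I move above the handle.

Call:
steer_hand --offsets '{"increments":[[-0.046, -0.037, 0, 0], [-0.046, -0.037, 0, 0], [-0.046, -0.037, 0, 0], [-0.046, -0.037, 0, 0], [-0.046, -0.037, 0, 0]]}' --aperture 0.045

```text
time_s: 12.48
eef_pos: [0.4871, -0.0201, 0.3007]
tcp_rot: [[-0.373, 0.928, -0.001], [0.928, 0.373, -0.0], [0.0, -0.001, -1.0]]
ft_force: [0.0, 0.1, 0.1]
width: 0.0447
finger_force: 0.0
```

Call:
steer_hand --offsets '{"increments":[[-0.046, -0.037, 0, 0], [0, 0, 0, 0.163], [0, 0, 0, 0.163], [0, 0, 0, 0.163], [0, 0, 0, 0]]}'

```text
time_s: 13.1
eef_pos: [0.4706, -0.0749, 0.3007]
tcp_rot: [[0.105, 0.994, -0.001], [0.994, -0.105, 0.0], [-0.0, -0.001, -1.0]]
ft_force: [0.2, -0.7, 0.1]
width: 0.0449
finger_force: 0.0
```

Run:
```python
from h import *
C=cam("wrist"); i=cams.capture("wrist"); P=lambda X:(lambda q:(q[:2]/q[2]).round())(C[0]@(C[1]@np.array(X)+C[2]))
print(P((.479,-.0068,.095)),P((.464,-.138,.095)),bot.get_state()["joint_pos"].round(3))
cv2.imwrite("pics/w4.png",i[:,:,::-1])
```

```text
[277. 109.] [276. 231.] [-0.182  0.118  1.876 -0.     1.149 -0.079]
```

View pics/w4.png

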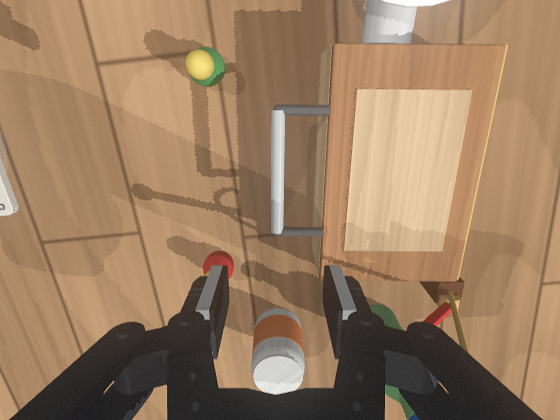

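The bar runs from (278,107) to (277,233) in the wrist view, within 2 px of the prediction, and the fingers straddle it. I descend and grip.

Call:
steer_hand --offsets '{"increments":[[0, 0.001, 0.058, 0], [0, 0, 0.06, 0], [0, 0, 0.06, 0], [0, 0, 0.04, 0], [0, 0, 0, 0]]}'

```text
time_s: 13.78
eef_pos: [0.4696, -0.074, 0.0807]
tcp_rot: [[0.103, 0.995, -0.007], [0.995, -0.103, 0.001], [0.001, -0.007, -1.0]]
ft_force: [-0.5, 0.2, 0.3]
width: 0.045
finger_force: 0.0
```

Call:
steer_hand --offsets '{"increments":[[0, 0, 0, 0], [0, 0, 0, 0], [0, 0, 0, 0], [0, 0, 0, 0], [0, 0, 0, 0]]}' --aperture 0.005

```text
time_s: 14.4
eef_pos: [0.4722, -0.0745, 0.0852]
tcp_rot: [[0.105, 0.994, 0.001], [0.994, -0.105, -0.0], [-0.0, 0.001, -1.0]]
ft_force: [-4.0, 0.5, 7.0]
width: 0.0121
finger_force: 58.7
```

Call:
steer_hand --offsets '{"increments":[[0, 0.001, -0.0157, 0], [0, 0.0023, -0.0154, 0], [0, 0.0033, -0.0153, 0], [0, 0.0044, -0.015, 0], [0, 0.0055, -0.0147, 0]]}'

```text
time_s: 15.02
eef_pos: [0.487, -0.0761, 0.1607]
tcp_rot: [[0.105, 0.994, -0.003], [0.994, -0.105, -0.0], [-0.0, -0.003, -1.0]]
ft_force: [-3.1, -2.8, -4.6]
width: 0.0116
finger_force: 58.4
```

Call:
steer_hand --offsets '{"increments":[[0, 0.0066, -0.0142, 0], [0, 0.0076, -0.0137, 0], [0, 0.0085, -0.0131, 0], [0, 0.0095, -0.0124, 0], [0, 0, 0, 0]]}'

```text
time_s: 15.65
eef_pos: [0.5172, -0.0795, 0.2148]
tcp_rot: [[0.105, 0.994, -0.007], [0.994, -0.105, -0.0], [-0.001, -0.007, -1.0]]
ft_force: [-16.5, -2.0, 9.7]
width: 0.0113
finger_force: 58.9
```

Run:
```python
from h import *
s=bot.get_state(); print(s["eef_pos"],s["time_s"],s["ft_force"])
i=cams.capture("scene"); j=cams.capture("top"); cv2.imwrite("pics/s5f.png",i[:,:,::-1]); cv2.imwrite("pics/t5f.png",j[:,:,::-1])
a=cv2.resize(i[100:290,190:400],None,fx=2,fy=2,interpolation=2); b=cv2.resize(j[120:260,180:360],None,fx=2,fy=2,interpolation=2); o=np.zeros((380,780,3),np.uint8); o[:,:420]=a; o[:280,420:]=b
cv2.imwrite("pics/c5.png",o[:,:,::-1])
```

```text
[ 0.51723337 -0.0795433   0.21481658] 15.65 [-16.54102293  -2.03110037   9.73122231]
```

View pics/c5.png

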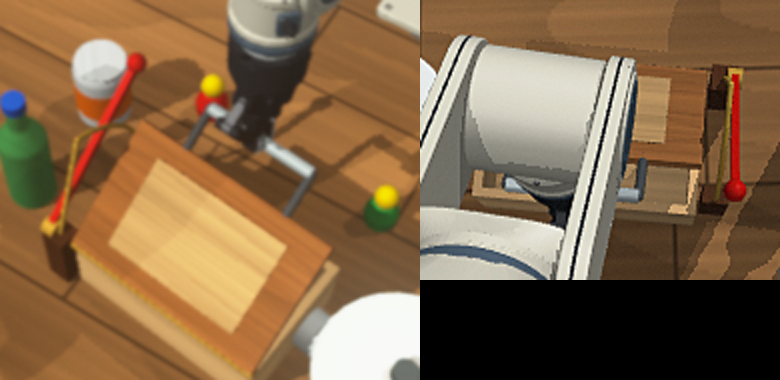

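The lid is up at about 0.67 and the ball is still higher than that. I'll check the arm's slope with a line fit in its own vertical plane, and measure the lid the same way.

Create a.py:
```python
from h import *
np.set_printoptions(precision=4,suppress=True)
h=np.radians(-6.0); X=np.array([np.cos(h),np.sin(h),0]);Y=np.array([-np.sin(h),np.cos(h),0]); H=np.array([.6803,-.0955,.09])
def vp(C,p,yb): # ray onto vertical plane y_box=yb -> (distance towards robot from hinge, height)
    K,R,t=C; o=-R.T@t; d=R.T@np.linalg.solve(K,[p[0],p[1],1]); q=o+d*((yb-(o-H)@Y)/(d@Y))-H; return -q@X,q[2]
```

Run:
```python
from a import *
for f,n in(("scene0","scene"),("s5f","scene"),("top0","top"),("t5f","top")):
    C=cam(n); i=cv2.imread(f"pics/{f}.png")[:,:,::-1]; r=np.argwhere(red(i))[:,::-1]
    s=(r[:,0]>212)&(r[:,0]<264)&(r[:,1]>125)&(r[:,1]<214) if n=="scene" else (r[:,0]>328)&(r[:,0]<345)&(r[:,1]>150)&(r[:,1]<225)
    b=(250,138) if n=="scene" else (337.,208)
    s&=(r[:,1]>b[1]) if n=="scene" else (r[:,1]<b[1])
    for yb in(-.155,-.157,-.159):
        Q=np.array([vp(C,p,yb) for p in r[s]]); v=cv2.fitLine(Q.astype(np.float32),2,0,1e-4,1e-4)[:,0]; sl=np.arctan(v[1]/v[0]); print(f,yb,"slope",sl,"height at pivot",v[3]-v[2]*np.tan(sl),"ext",Q.min(0),Q.max(0),len(Q))
# lid now: bar right end px (from crop): scene left end is right side
for nm,ps,pt in(("right end",(190+213/2,100+106/2),(180+(640-420)/2,120+195/2)),):
    T=tri(cam("scene"),ps,cam("top"),pt); q=T[0]-H; print(nm,T,q@Y,-q@X,q[2],np.arctan2(q[2],-q@X)-.0238)
T,e=tri(cam("scene"),(257.6,131.3),cam("top"),(337.3,215.1)); q=T-H; print("ball",q@Y,-q@X,q[2],np.arctan2(q[2],-q@X),e)
```

```text
scene0 -0.155 slope 0.706077 height at pivot 0.013523854 ext [-0.0003  0.011 ] [0.1481 0.14  ] 340
scene0 -0.157 slope 0.706077 height at pivot 0.007875472 ext [0.0012 0.0066] [0.1503 0.1362] 340
scene0 -0.159 slope 0.706077 height at pivot 0.0022270903 ext [0.0028 0.0023] [0.1525 0.1324] 340
s5f -0.155 slope 0.7026692 height at pivot 0.0150389075 ext [-0.0009  0.011 ] [0.1449 0.14  ] 319
s5f -0.157 slope 0.7026692 height at pivot 0.009406298 ext [0.0006 0.0066] [0.1471 0.1362] 319
s5f -0.159 slope 0.7026692 height at pivot 0.0037736967 ext [0.0022 0.0023] [0.1493 0.1324] 319
top0 -0.155 slope 0.9103712 height at pivot -0.0044212267 ext [-0.0035 -0.0007] [0.1485 0.1936] 213
top0 -0.157 slope 0.9103712 height at pivot -0.025327891 ext [-0.0136 -0.0343] [0.1432 0.1662] 213
top0 -0.159 slope 0.9103712 height at pivot -0.046234548 ext [-0.0237 -0.068 ] [0.138  0.1388] 213
t5f -0.155 slope 0.8782361 height at pivot 0.008964725 ext [-0.0035 -0.0007] [0.1485 0.1936] 195
t5f -0.157 slope 0.8782361 height at pivot -0.01233083 ext [-0.0136 -0.0343] [0.1432 0.1662] 195
t5f -0.159 slope 0.8782361 height at pivot -0.033626396 ext [-0.0237 -0.068 ] [0.138  0.1388] 195
right end (array([ 0.5079, -0.141 ,  0.2223]), array([1.43, 1.68])) -0.06327409670450632 0.1667487215158819 0.13230134027227652 0.646914265388077
ball -0.15605348950794373 0.15508735164510773 0.14287400925767707 0.7444314114073486 [0.21 0.25]
```

Add to a.py:
```python
def nrm(C,a,b):
    K,R,t=C; f=lambda p:R.T@np.linalg.solve(K,[p[0],p[1],1]); n=np.cross(f(a),f(b)); return n/np.linalg.norm(n),-R.T@t
def line3(Cs,ls,Ct,lt):
    n1,o1=nrm(Cs,*ls); n2,o2=nrm(Ct,*lt); d=np.cross(n1,n2); d/=np.linalg.norm(d); d*=np.sign(-(d@X))
    A=np.array([n1,n2,X]); p=np.linalg.solve(A,[n1@o1,n2@o2,X@H]); q=p-H # at the hinge's x
    return "slope %.4f heading %.2f deg; at hinge x: yb %.4f z-above-hinge %.4f; cond %.2f"%(np.arctan2(d[2],np.hypot(d[0],d[1])),np.degrees(np.arctan2(-d[1],-d[0])),q@Y,q[2],np.linalg.norm(np.cross(n1,n2)))
def fit(p):
    v=cv2.fitLine(p.astype(np.float32),2,0,.01,.01)[:,0]; return v[2:]-30*v[:2],v[2:]+30*v[:2]
def arm(i,n):
    r=np.argwhere(red(i))[:,::-1]
    s=(r[:,0]>218)&(r[:,0]<264)&(r[:,1]>140)&(r[:,1]<207) if n=="scene" else (r[:,0]>328)&(r[:,0]<345)&(r[:,1]>161)&(r[:,1]<207)
    r=r[s]; k=1 # row means reduce edge bias
    return fit(np.array([[r[r[:,1]==y,0].mean(),y] for y in np.unique(r[:,1])]))
```

Run:
```python
from a import *
I={f:cv2.imread(f"pics/{f}.png")[:,:,::-1] for f in("scene0","s5f","top0","t5f")}; Cs,Ct=cam("scene"),cam("top")
for a,b in(("scene0","top0"),("s5f","t5f")): print("arm",line3(Cs,arm(I[a],"scene"),Ct,arm(I[b],"top")))
z=cv2.resize(I["s5f"][135:245,215:295],None,fx=5,fy=5,interpolation=2); y=cv2.resize(I["t5f"][145:235,275:350],None,fx=5,fy=5,interpolation=2)
o=np.zeros((550,780,3),np.uint8); o[:,:400]=z; o[:450,400:775]=y; cv2.imwrite("pics/c6.png",o[:,:,::-1])
```

```text
arm slope 0.7587 heading -7.77 deg; at hinge x: yb -0.1597 z-above-hinge -0.0008; cond 0.34
arm slope 0.7303 heading -6.81 deg; at hinge x: yb -0.1588 z-above-hinge 0.0032; cond 0.33
```

View pics/c6.png

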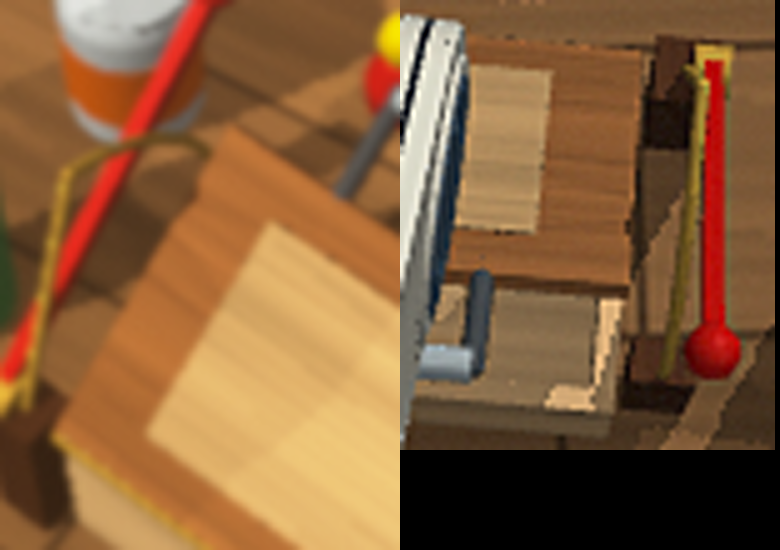

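The arm line passes through the hinge height, which puts the lid mark at about 0.745 rad. The crop shows the arm and lid edges clearly. I finish the raise, then measure the bar's line in both views, checking the method against the lid-shut pictures.

Call:
steer_hand --offsets '{"increments":[[0, 0.0045, -0.0067, 0], [0, 0.0045, -0.0067, 0], [0, 0, 0, 0], [0, 0, 0, 0]]}'

```text
time_s: 16.25
eef_pos: [0.5278, -0.0808, 0.2278]
tcp_rot: [[0.105, 0.994, -0.002], [0.994, -0.105, -0.001], [-0.001, -0.002, -1.0]]
ft_force: [-8.0, -1.8, 3.5]
width: 0.0113
finger_force: 59.1
```

Create b.py:
```python
from a import *
import sys
def axis(i,poly):
    m=np.zeros(i.shape[:2],np.uint8); cv2.fillPoly(m,[np.int32(poly)],1); g=i.astype(int)
    m=m.astype(bool)&(g.min(2)>115)&(np.ptp(g,axis=2)<45)
    p=np.argwhere(m)[:,::-1]; return fit(p),len(p)
def bar(ps,pt):
    Cs,Ct=cam("scene"),cam("top"); n1,o1=nrm(Cs,*ps); n2,o2=nrm(Ct,*pt); out=[]
    for yb in(-.055,0):
        p=np.linalg.solve([n1,n2,Y],[n1@o1,n2@o2,Y@H+yb])-H; out.append((-p@X,p[2],np.hypot(p@X,p[2]),np.arctan2(p[2],-p@X)-.0238))
    return np.array(out)
```

Run:
```python
from b import *
i=cams.capture("scene"); j=cams.capture("top"); cv2.imwrite("pics/s7.png",i[:,:,::-1]); cv2.imwrite("pics/t7.png",j[:,:,::-1])
L=lambda f:cv2.imread(f"pics/{f}.png")[:,:,::-1]
a,n=axis(L("scene0"),[(298,170),(308,165),(358,198),(350,210)]); b,m=axis(L("top0"),[(225,234),(298,240),(298,254),(225,250)]); print("shut",n,m,bar(a,b))
z=cv2.resize(i[120:230,270:380],None,fx=4,fy=4,interpolation=2); y=cv2.resize(j[180:250,270:350],None,fx=4,fy=4,interpolation=2)
o=np.zeros((440,780,3),np.uint8); o[:,:440]=z; o[:280,440:760]=y; cv2.imwrite("pics/c7.png",o[:,:,::-1])
```

```text
shut 336 340 [[0.21   0.0075 0.2101 0.012 ]
 [0.2095 0.0074 0.2096 0.0115]]
```

View pics/c7.png

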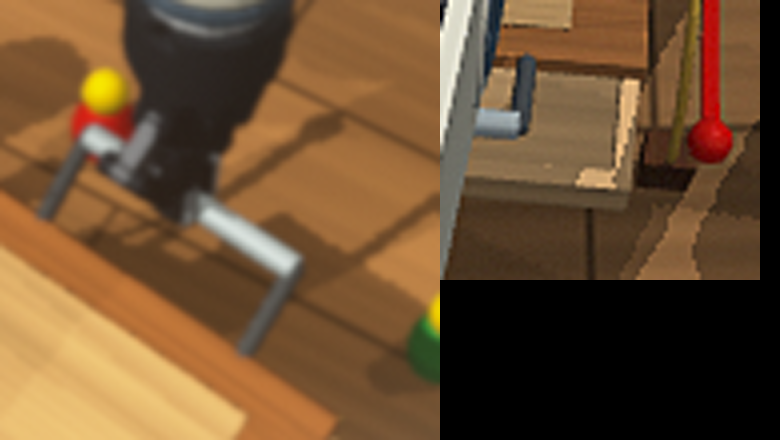

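The bar is visible in the scene crop from (90,135) to (297,265), that is px (293,154) to (344,186), and in top at px (309..320, 208..214). The fingers hold it.

Add to b.py:
```python
def barpt(ps,pt): # one point on the bar's axis in each view, bar direction = Y
    out=[]
    N=[]; 
    for n,p in(("scene",ps),("top",pt)):
        K,R,t=cam(n); d=np.cross(R.T@np.linalg.solve(K,[p[0],p[1],1]),Y); N.append((d/np.linalg.norm(d),-R.T@t))
    p=np.linalg.solve([N[0][0],N[1][0],Y],[N[0][0]@N[0][1],N[1][0]@N[1][1],0])-H
    return np.array([-p@X,p[2],np.hypot(p@X,p[2]),np.arctan2(p[2],-p@X)-.0238])
def cen(i,poly,lo=100):
    m=np.zeros(i.shape[:2],np.uint8); cv2.fillPoly(m,[np.int32(poly)],1); g=i.astype(int)
    p=np.argwhere(m.astype(bool)&(g.min(2)>lo)&(np.ptp(g,axis=2)<70)); return p.mean(0)[::-1],len(p),np.ptp(p,axis=0)
```

Run:
```python
from b import *
L=lambda f:cv2.imread(f"pics/{f}.png")[:,:,::-1]
a=cen(L("scene0"),[(318,176),(326,181),(318,194),(310,188)]);b=cen(L("top0"),[(270,236),(280,236),(280,254),(270,254)]); print("shut",a,b,barpt(a[0],b[0]))
a=cen(L("s7"),[(324,166),(340,176),(336,189),(320,178)]); b=cen(L("t7"),[(310,204),(318,204),(318,218),(310,218)]); print("now",a,b,barpt(a[0],b[0]),barpt((332.5,179),(314,211)))
```

```text
shut (array([319.5942, 182.2754]), 69, array([10, 11])) (array([275.0597, 245.6418]), 67, array([ 6, 10])) [0.2099 0.0076 0.21   0.0123]b.py:21: RuntimeWarning: Mean of empty slice.
  p=np.argwhere(m.astype(bool)&(g.min(2)>lo)&(np.ptp(g,axis=2)<70)); return p.mean(0)[::-1],len(p),np.ptp(p,axis=0)
  ret = um.true_divide(
Traceback (most recent call last):
  File "b.py", line 21, in cen
    p=np.argwhere(m.astype(bool)&(g.min(2)>lo)&(np.ptp(g,axis=2)<70)); return p.mean(0)[::-1],len(p),np.ptp(p,axis=0)
                                                                                                     ~~~~~~^^^^^^^^^^
ValueError: zero-size array to reduction operation maximum which has no identity
```

Run:
```python
from b import *
L=lambda f:cv2.imread(f"pics/{f}.png")[:,:,::-1]
i=L("t7"); print(i[203:219,284].tolist())
a=cen(L("s7"),[(324,166),(340,176),(336,189),(320,178)],120); b=cen(i,[(281,204),(288,204),(288,218),(281,218)],100); print("now",a,b,barpt(a[0],b[0]),barpt((332.5,179),(284,211)))
```

```text
[[165, 133, 94], [162, 130, 92], [157, 124, 85], [164, 128, 86], [148, 137, 122], [157, 172, 175], [160, 171, 174], [154, 162, 165], [140, 148, 151], [107, 114, 116], [81, 89, 92], [84, 77, 71], [146, 116, 78], [139, 112, 78], [132, 106, 73], [130, 105, 75]]
now (array([329.9618, 178.0763]), 131, array([15, 18])) (array([284.4091, 209.6136]), 44, array([5, 7])) [0.1528 0.1457 0.2112 0.7379] [0.1553 0.1439 0.2117 0.7238]
```

Run:
```python
from b import *
L=lambda f:cv2.imread(f"pics/{f}.png")[:,:,::-1]
i=L("s7").astype(int)
m=(i.min(2)>105)&(np.ptp(i,axis=2)<45); m[:, :320]=0; m[:,342:]=0; m[:160]=0; m[195:]=0
n,l,st,ce=cv2.connectedComponentsWithStats(m.astype(np.uint8)); k=1+st[1:,4].argmax(); p=np.argwhere(l==k)[:,::-1]; r=cv2.minAreaRect(p.astype(np.float32)); print(st[k],r)
for t in(210.2,210.6,211): print(barpt(r[0],(284.4,t)))
```

```text
[320 169  22  20 181] ((330.56500244140625, 178.39894104003906), (27.93914031982422, 7.029848575592041), 32.735225677490234)
[0.1537 0.1444 0.2109 0.7304]
[0.1543 0.1434 0.2107 0.7249]
[0.1549 0.1424 0.2104 0.7194]
```

Call:
steer_hand --offsets '{"increments":[[0, 0.0016, -0.0022, 0], [0, 0, 0, 0], [0, 0, 0, 0], [0, 0, 0, 0]]}'

```text
time_s: 16.85
eef_pos: [0.5296, -0.0809, 0.2298]
tcp_rot: [[0.105, 0.994, -0.002], [0.994, -0.105, -0.001], [-0.001, -0.002, -1.0]]
ft_force: [-7.1, -3.0, 1.2]
width: 0.0111
finger_force: 58.9
```

Run:
```python
from b import *
i=cams.capture("scene").astype(int); j=cams.capture("top").astype(int)
m=(i.min(2)>105)&(np.ptp(i,axis=2)<45); m[:, :320]=0; m[:,342:]=0; m[:160]=0; m[195:]=0
n,l,st,ce=cv2.connectedComponentsWithStats(m.astype(np.uint8)); k=1+st[1:,4].argmax(); r=cv2.minAreaRect(np.argwhere(l==k)[:,::-1].astype(np.float32))
g=j[200:222,281:289].mean(1); b=np.where(g[:,2]-g[:,0]>-8)[0]+200; y=b.mean(); print(r,b)
print(barpt(r[0],(284.4,y)))
s=np.asarray(bot.get_state()["eef_pos"]); print(s,bot.get_state()["time_s"])
# vent undisturbed, others
for p,q in(("top0",j),): 
    o=cv2.imread(f"pics/{p}.png")[:,:,::-1].astype(int); print("ball diff",abs(o-q)[205:225,328:347].mean(),"tin",abs(o-q)[240:272,360:398].mean(),"bottle",abs(o-q)[165:205,360:398].mean())
o=cv2.imread("pics/scene0.png")[:,:,::-1].astype(int); print("dolls",abs(o-i)[190:216,370:393].mean(),abs(o-i)[138:160,286:304].mean())
```

```text
((330.4512634277344, 178.57582092285156), (27.93914031982422, 7.089932918548584), 32.735225677490234) [206 207 208 209 210 211 212]
[0.1518 0.1468 0.2112 0.7449]
[ 0.5296 -0.0809  0.2298] 16.95
ball diff 17.23421052631579 tin 8.820723684210526 bottle 11.615570175438597
dolls 15.19732441471572 27.65993265993266
```

```bash
python3 -c "
from plant import bot, cams, ticket
print(ticket.job_done())"
```

```text
the job is handed in; nothing more can be done
None
```

I swung the vent lever over its red mark with the lid shut (camera check: 112.9° against 112.8°), then raised the lid to about 0.745 rad against the red arm's 0.744. I handed the job in at about 17 s, with the gripper still holding the handle; no verdict came back.

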